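# Clamp a shoe heel in the gluing jig

### The arm

A 6-joint arm with a two-finger parallel gripper is mounted at the origin on the work surface. World frame = base frame: x ahead of the robot, y to its left, z up, the work surface at z = 0. Lengths are in mm, angles in rad, forces in N, time in s.
With the tool pointing down it reaches from about 150 to 775 mm from the base axis. Payload 6.1 kg.
Tool frame: the origin (TCP) lies between the finger pads; the fingertips stand manip.tip_reach ahead of it and the grasp point (between the pads) lies 2 mm behind it (manip.tip_reach is the distance from the TCP to the fingertips, in mm); z points along the fingers, y is the line along which they close (so a half turn about z gives the same grasp; the last joint's range is limited). The gripper opens to 85 mm and grips with 20 to 120 N. Pads are 22 mm wide; open, the fingers measure 114 mm over their backs; the gripper's body (76 mm by 85 mm) begins 54 mm behind the grasp point. The pads swing forward as they close: fully open they stand 13 mm farther back than shut.
Start: joints at [1.151, 0.126, -0.04, 1.405, 0, 1.571], TCP at [213.97, 479.401, 248.295] pointing down, gripper open.
Joint ranges: [-2.72, 2.72], [-0.95, 1.95], [-1.27, 1.35], [-1.78, 2.02], [-1.46, 1.47], [-3.14, 3.14]. Speed limits (rad/s): [2.39, 2.39, 3.01, 3.14, 3.14, 3.14].

### API

Orientations are given as a unit quaternion [w, x, y, z].
In Python, from station import monitor, viewer, manip gives the robot as it stands. The module is installed in compiled form; this text tells all that it offers.
- The arm moves only by the tool carry_out, never from a script. Its argument "targets" is a list of rows, each a list of 7 numbers: the turn, a rotation vector about the tool's x, y, z in units of 0.08 rad (1.0 is 0.08 rad), then the shift along the tool's x, y, z in units of 30 mm (1.0 is 30 mm), then the opening, from -1 (shut) to 1 (fully open), so that 0 is half open. In form: [[rx, ry, rz, tx, ty, tz, gripper], ...]. A call has exactly 8 rows; each row shifts and turns the commanded pose from where the row before left it, along the tool's axes as they then stand; what a row does not reach is not made up. A row lasts 1/10 s, in which the tool goes at most 50 mm and 8.59 degrees, less where a joint would pass 70% of its speed; a pose out of reach is approached as far as the arm can. A call with a number of a shift or a turn outside -1 to 1 is refused whole. A call with a gripper value outside its range is refused whole. The fingers move at their own pace and stop on an object; "squeeze" is the grip in N (left out, the last holds). Time passes only in rows, so rows that do not move let the fingers close, or fill a call up. It gives the time, the measured TCP pose, the force, the opening and the grip force at its end, in the units of the state.
- monitor.state(): the state, without advancing time (a new reading comes with each control period).
- viewer.grab_frame(name): name is "scene" or "top"; returns a dict with "pixels" (400x640x3 uint8, blue, green, red), "mtx" (3x3 intrinsics, pixels), "dist_coeffs" ([k1, k2, p1, p2, k3] as OpenCV has them; the pictures are not rectified), "world_from_camera" (4x4, takes a point from camera to world coordinates). Camera axes: x right, y up, looking along -z (the intrinsics and any distortion apply to the point x, -y, -z); pixel columns grow to the right and rows downward; lengths in mm; the calibration is good to about 2 mm. A picture is of the moment at which its call begins. There is no depth.
- manip.hand_in(): hands the job in; it is judged then, once.
The state is a dict: "t": time; "qpos": joint angles; "dq": joint speeds; "effort": joint torques, N m; "tool_pos": TCP position; "eef_rot": TCP orientation; "force": force on the tool from outside, world axes, zero at the start; "torque": the same for the moment, N m; "gripper_width": finger opening in mm; "gripper_force": force on a finger pad.
Only numpy, scipy, OpenCV 4.12 (cv2) and the standard library are available. Lean on these libraries where they do the work, as an engineer would, in place of code of your own. Each camera call takes 0.05 s, during which the arm holds its last target. There are 200 camera calls.

### The job

Clamp the freshly glued shoe heel in the gluing jig. Push the spray can that stands in the path of the clamp's handle aside, low down so that it slides and stays standing, until it is clear of the handle; slide the heel along the board fully home into the corner of the two steel stops; then push the clamp's handle over and down past its dead point until it rests on its stop, so that the rubber pad holds the heel down. Leave the other things on the bench where they are.

Things in the scene. Friction and masses are not known exactly. Their poses are not given: they have to be found in the camera images.
- jig: Gluing jig, screwed to the bench: plywood board 150 mm (x) by 250 mm (y), 15 mm thick. Origin: under its centre, at bench height; z up. All positions 'in the jig' are in this frame. A toggle clamp (horizontal-handle kind) works in its plane x = 0; its bracket is 28 mm wide, y = -106 to -40 mm, up to 58 mm high.
- home (a point): Fixed point on the jig at (0, +12.5, 30) mm in the jig, axes as the jig's: where heel_mid must come, with its axes along these. Two steel stops 14 mm tall on the board make the corner: a fence along x, its face (to +y) at y = -20 mm, x = -65 to +37 mm; a side stop along y, its face (to -x) at x = +31 mm, y = -26 to +114 mm.
- heel_mid (a point): Shoe heel, loose on the board: D-shaped leather stack with a black rubber top, 62 mm (x) by 65 mm (y) by 30 mm tall, 130 g. Point: its centre, half-way up. Its flat face looks to its own -y, 32.5 mm from the centre, and goes on the fence; its sides are straight for 34 mm from there, the rest is a half round of 31 mm radius; the +x side goes on the side stop.
- can_mid (a point): Spray can standing on the bench beyond the -y end of the board: aluminium, grey band and cap, 45 mm in diameter, 155 mm tall, about 200 g. Point: its centre, 77.5 mm above the bench. It blocks the handle's way down; the handle sweeps the plane x = 0 of the jig, 9 mm to either side, out to y = -215 mm.
- handle_grip (a point): Centre of the clamp handle's black grip: round, 18 mm in diameter, 71 mm long; the handle ends 33 mm beyond it. In the jig, (y, z) in mm, lean from upright to -y: (-87, 186), 6 deg, open; (-152, 162), 45 deg; (-177, 107), 74 deg, dead point; (-179, 97), 78 deg, on its stop. Pushed square to it, it takes a few N, most (about 4 N) just before the dead point.
- handle (a joint): Knee of the toggle, the rivet joining handle and link, in rad (not the handle's lean): 0 fully open as at the start, about 1.7 when the pad meets the heel, 2.19 dead point, 2.35 on its stop. Friction keeps it where it is left while open; past the dead point the squeezed pad holds it on its stop.
- pad: Rubber cap, 17 mm in diameter, on the spindle at the end of the clamp's bar; yields up to 7 mm. Origin: centre of its lower face. Clamp open, the bar stands up at 66 deg over the fence, up to 130 mm high, no further than y = -10 mm in the jig; as the handle goes down it swings down onto the heel's middle and presses with some 25 N.
- heel: The same heel, by its origin: the centre of its underside, 15 mm below heel_mid.
- can: The same can, by its origin: the centre of its base.
- hammer: Bystander: shoemaker's hammer lying on the bench, wooden handle 235 mm long.
- polish_tin: Bystander: round flat polish tin, 89 mm in diameter, 27 mm high.
- shoe_brush: Bystander: wooden shoe brush, 165 by 50 mm, 45 mm high.
- tack_cup: Bystander: small steel bowl, 70 mm in diameter, 45 mm high.

How it is judged:
By the outcome, as a careful person would: the job done as asked, in the order asked, and still so for the second after the job is handed in, with the robot touching nothing.
It also fails if it takes over 72 s, if anything falls off the work surface, if the arm or the gripper's body presses on something with over 40 N, if the wrist force passes 120 N, or if a joint passes its speed limit or range.

## Working session

There is one attempt and no reset: what is moved stays moved. The work goes in short steps, Python scripts to look and compute and a tool call to move; the robot and the scene stay as the last step left them, time stands still between calls to the robot, and variables do not carry over. Pictures are saved under pics/ and viewed, at most 10 in all, crops included, and the job is handed in when it is done.

Besides the shell and the picture viewer there is one more tool, called after "Call:" as a command line: name --pt "numbers of a row" for each row, then --argument value for the rest. carry_out: Moves the arm, as the interface text tells. Shifts and turns lie within -1 to 1; 1 stands for 30 mm of shift or 0.08 rad of turn. Its arguments: {"type":"object","properties":{"targets":{"type":"array","items":{"type":"array","items":{"type":"number"}}},"squeeze":{"type":"number"}},"required":["targets"]}

```bash
mkdir -p pics; cat > h.py <<'E'
import numpy as np, cv2
from station import monitor, viewer, manip
def grab(n,save=None):
    f=viewer.grab_frame(n)
    if save: cv2.imwrite('pics/'+save,f['pixels'])
    return f
def ray(f,uv):
    p=cv2.undistortPoints(np.array([[uv]],float),np.array(f['mtx']),np.array(f['dist_coeffs'],float))[0,0]
    T=np.array(f['world_from_camera']); d=T[:3,:3]@np.array([p[0],-p[1],-1.]); return T[:3,3],d/np.linalg.norm(d)
def onz(f,uv,z):
    o,d=ray(f,uv); return o+d*(z-o[2])/d[2]
def tri(f1,a,f2,b):
    o1,d1=ray(f1,a);o2,d2=ray(f2,b)
    s=np.linalg.lstsq(np.c_[d1,-d2],o2-o1,rcond=None)[0]
    p,q=o1+s[0]*d1,o2+s[1]*d2; return (p+q)/2,np.linalg.norm(p-q)
def proj(f,P):
    T=np.linalg.inv(np.array(f['world_from_camera'])); P=np.atleast_2d(P)@T[:3,:3].T+T[:3,3]
    P=P*[1,-1,-1]
    return cv2.projectPoints(P,np.zeros(3),np.zeros(3),np.array(f['mtx']),np.array(f['dist_coeffs'],float))[0][:,0]
E
python3 - <<'E'
from h import *
for n in('scene','top'):
    f=grab(n,n+'0.png'); print(n,np.round(f['world_from_camera'],3).tolist(),np.round(f['mtx'],1).tolist(),f['dist_coeffs'])
print(monitor.state(), manip.tip_reach)
E
```

```text
scene [[-0.774, -0.421, 0.473, 1275.598], [0.633, -0.533, 0.561, 775.051], [0.016, 0.734, 0.679, 1107.797], [0.0, 0.0, 0.0, 1.0]] [[504.8, 0.0, 321.8], [0.0, 504.8, 199.9], [0.0, 0.0, 1.0]] [-0.05237624  0.          0.          0.          0.        ]
top [[-0.003, 0.997, -0.082, 478.413], [-1.0, -0.003, -0.002, -14.812], [-0.003, 0.082, 0.997, 1408.527], [0.0, 0.0, 0.0, 1.0]] [[376.7, 0.0, 320.7], [0.0, 376.7, 197.6], [0.0, 0.0, 1.0]] [-0.02236992  0.          0.          0.          0.        ]
{'t': 0.1, 'qpos': array([ 1.15096616e+00,  1.26319155e-01, -4.05049875e-02,  1.40542042e+00,
       -1.32517596e-05,  1.57081866e+00]), 'dq': array([ 0.0017    , -0.00074573,  0.00348723,  0.00099081, -0.00133117,
       -0.00108467]), 'effort': array([ 4.20068791e-04, -4.36904848e+01,  3.53605914e+01,  1.37421704e-02,
        1.41690057e-04,  2.20847306e-05]), 'tool_pos': array([213.85247371, 479.08456302, 247.60753842]), 'eef_rot': array([-1.44400922e-04,  2.08387712e-01,  9.78046030e-01, -7.09604185e-04]), 'force': array([ 1.39899472,  0.0582566 , -0.65952126]), 'torque': array([-0.04054437, -0.00911126, -0.02640349]), 'gripper_force': 0.0, 'gripper_width': 85.6170162377658} 17.0
```

View pics/scene0.png

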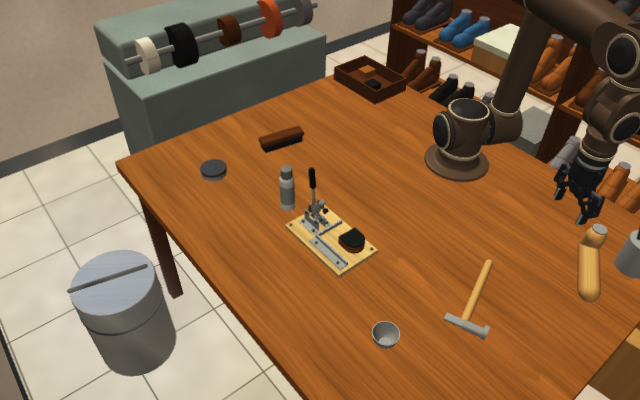

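View pics/top0.png

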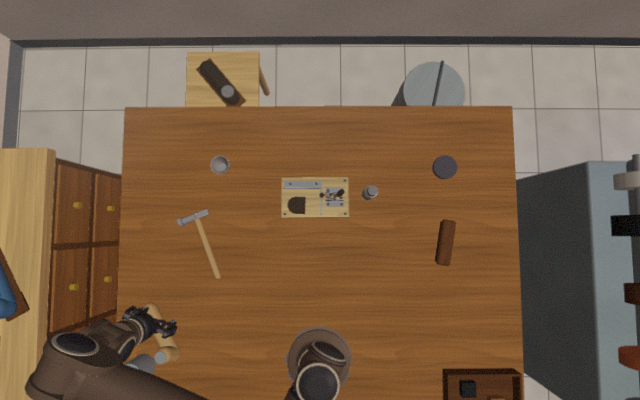

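Scene: the jig is at about (330,240), the can at (287,190) and the heel at (352,240). Top: the board spans about (281..349, 177..217), the can is at (370,193) and the heel at (297,205). The jig's axes lie nearly along the world's. I'll zoom in on both views.

```bash
python3 - <<'E'
from h import *
f=grab('scene');g=grab('top')
a=cv2.resize(f['pixels'][150:290,260:400],(560,560),interpolation=cv2.INTER_CUBIC)
b=cv2.resize(g['pixels'][165:230,270:390],None,fx=6,fy=6,interpolation=cv2.INTER_CUBIC)
cv2.imwrite('pics/sc1.png',a);cv2.imwrite('pics/tc1.png',b)
for n,F,roi in(('scene',f,(200,290,270,400)),('top',g,(165,230,270,360))):
    p=F['pixels'][roi[0]:roi[1],roi[2]:roi[3]];h=cv2.cvtColor(p,cv2.COLOR_BGR2HSV)
    m=cv2.inRange(h,(17,50,140),(32,200,255))
    c=max(cv2.findContours(cv2.morphologyEx(m,cv2.MORPH_CLOSE,np.ones((9,9))),0,2)[0],key=cv2.contourArea)
    q=cv2.boxPoints(cv2.minAreaRect(c))+[roi[2],roi[0]]
    ap=cv2.approxPolyDP(cv2.convexHull(c),4,True)[:,0]+[roi[2],roi[0]]
    print(n,cv2.contourArea(c),ap.tolist(),q.tolist())
    for u in (ap if n=='scene' else q): print(np.round(onz(F,u.astype(float),15),1))
E
```

```text
scene 2582.0 [[285, 224], [324, 205], [377, 249], [338, 275]] [[282.8062210083008, 226.4963722229004], [312.81296157836914, 192.35078048706055], [377.12020111083984, 248.86321640014648], [347.11346435546875, 283.00880432128906]]
[ 669.5 -114.1   15. ]
[ 523.5 -105.5   15. ]
[521.  132.8  15. ]
[671.6 134.9  15. ]
top 2645.5 [[348, 178], [349, 216], [281, 216], [281, 178]] [[281.0, 177.0], [349.0, 177.0], [349.0, 217.0], [281.0, 217.0]]
[671.1 136.6  15. ]
[ 670.3 -117.    15. ]
[ 521.3 -115.7   15. ]
[522.  135.7  15. ]
```

View pics/sc1.png

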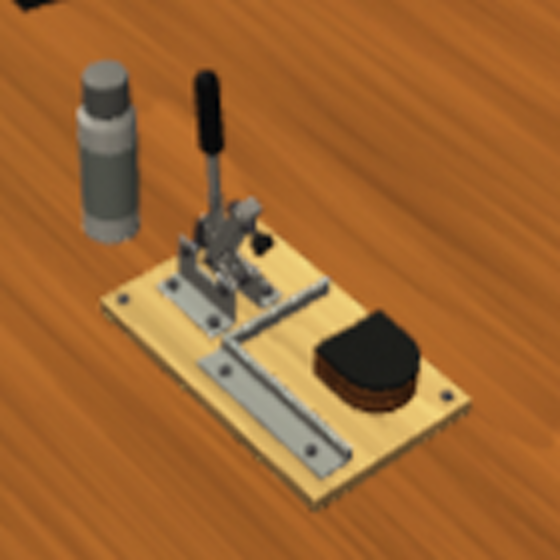

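View pics/tc1.png

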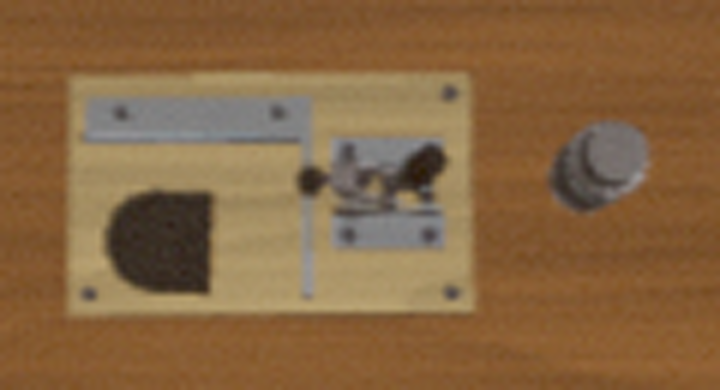

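Crops: the heel's flat face looks to -y and it is turned little. It sits about 45 mm short of the fence and 30 mm off the side stop. The can is just beyond the -y end (crop ~(600,165)), and the handle stands upright.

```bash
python3 - <<'E'
from h import *
f=grab('scene');g=grab('top')
def up(F,r,k=8): return cv2.resize(F['pixels'][r[0]:r[1],r[2]:r[3]],None,fx=k,fy=k,interpolation=cv2.INTER_CUBIC)
def px(c,r,k=8): return (np.array(c,float)+.5)/k-.5+[r[2],r[0]]
# heel top view
r=(190,222,280,312);u=up(g,r);m=(cv2.cvtColor(u,cv2.COLOR_BGR2GRAY)<95).astype(np.uint8)
c=max(cv2.findContours(m,0,1)[0],key=cv2.contourArea)[:,0]
P=np.array([onz(g,q,45)[:2] for q in px(c,r)])
print('heel rect',cv2.minAreaRect(P.astype(np.float32)),P.min(0),P.max(0))
fl=P[(P[:,1]<P[:,1].min()+3)]; l=cv2.fitLine(fl.astype(np.float32),cv2.DIST_HUBER,0,.01,.01).ravel();print('flat',l)
# heel scene: black top
r=(222,258,332,372);u=up(f,r);gr=cv2.cvtColor(u,cv2.COLOR_BGR2HSV)
m=cv2.inRange(gr,(0,0,0),(180,255,60));c=max(cv2.findContours(m,0,1)[0],key=cv2.contourArea)[:,0]
P2=np.array([onz(f,q,45)[:2] for q in px(c,r)]);print('heel scene',P2.min(0),P2.max(0))
# heel height: corners of the flat face in both views
for s in('min','max'):
    a=px(c,r)[np.argmin(P2[:,1]+ (P2[:,0] if s=='min' else -P2[:,0]))]
    cc=px(max(cv2.findContours((cv2.cvtColor(up(g,(190,222,280,312)),cv2.COLOR_BGR2GRAY)<95).astype(np.uint8),0,1)[0],key=cv2.contourArea)[:,0],(190,222,280,312))
    b=cc[np.argmin(P[:,1]+ (P[:,0] if s=='min' else -P[:,0]))]
    print('corner',s,tri(f,a,g,b))
# can: scene crop x 78..138, top centre (107,72) crop scale4 ; top crop cap centre (612,155) scale 6
a=(260+107/4,150+72/4);b=(270+613/6,165+154/6);print('captop',tri(f,a,g,b))
print('can base nearest scene',onz(f,(260+112/4,150+240/4),0), onz(g,(270+582/6,165+186/6),5))
# grip
print('grip tip',tri(f,(260+206/4,150+74/4),g,(270+434/6,165+158/6)))
# fence, side stop, board edges from top
for z,n,q in((29,'fence face',(304,230)),(29,'side face',(200,142)),(29,'side end',(84,120)),(15,'b-y',(472,200)),(15,'b+y',(70,200)),(15,'b+x',(270,73)),(15,'b-x',(270,313))):
    print(n,onz(g,(270+q[0]/6-.4,165+q[1]/6-.4),z)[:2])
for n in('shoe_brush','x'): pass
for nm,q in(('tin',(445,167)),('brush',(445,243))):print(nm,onz(g,q,25)[:2])
E
```

```text
heel rect ((565.186767578125, 78.14234924316406), (63.8386116027832, 61.772464752197266), 87.91525268554688) [533.75999019  45.86032026] [596.07343015 109.83383015]
flat [ 9.9908644e-01 -4.2735633e-02  5.6691278e+02  4.6942562e+01]
heel scene [535.01651049  46.40086302] [610.62742649 124.59592954]
corner min (array([534.66953899,  48.61293881,  44.13322275]), np.float64(1.205476988978295))
corner max (array([594.55428026,  47.55513637,  42.96620162]), np.float64(0.6526323596655287))
captop (array([ 605.12892821, -184.1239293 ,  155.88829479]), np.float64(1.2038420195203106))
can base nearest scene [ 617.06627417 -170.39875191    0.        ] [ 599.90530386 -184.44142511    5.        ]
grip tip (array([595.97602318, -79.93678844, 216.51565352]), np.float64(2.03154700694293))
fence face [572.79168912  -9.69717892]
side face [627.10756128  53.9926245 ]
side end [640.92020256 125.30586512]
b-y [ 592.0422291  -113.60436821]
b+y [592.77310414 135.12510114]
b+x [671.6059898   11.23039518]
b-x [522.56069148  11.43576722]
tin [ 705.5073114 -473.5864469]
brush [ 424.89597468 -465.25709944]
```

```bash
cat >> h.py <<'E'
from scipy.linalg import logm,expm
from scipy.spatial.transform import Rotation as Ro
def pose():
    s=monitor.state();q=s['eef_rot'];T=np.eye(4);T[:3,:3]=Ro.from_quat([q[1],q[2],q[3],q[0]]).as_matrix();T[:3,3]=s['tool_pos'];return T
def tgt(kind,deg,p):
    s,c=np.sin(np.radians(deg)),np.cos(np.radians(deg))
    z,y=(np.array([s,0,-c]),np.array([0,1.,0])) if kind=='A' else (np.array([0,-s,-c]),np.array([1.,0,0]))
    T=np.eye(4);T[:3,:3]=np.c_[np.cross(y,z),y,z];T[:3,3]=p;return T
def plan(T1,n,T0=None):
    T0=pose() if T0 is None else T0
    D=expm(np.real(logm(np.linalg.inv(T0)@T1))/n)
    r=np.r_[Ro.from_matrix(D[:3,:3]).as_rotvec()/.08,D[:3,3]/30]
    print(n,'rows of',np.round(r,3).tolist()); return r
def st():
    s=monitor.state();T=pose();print('t %.2f'%s['t'],'tcp',T[:3,3].round(1),'z',T[:3,2].round(3),'y',T[:3,1].round(3),'F',s['force'].round(1),'w %.1f'%s['gripper_width'],'q',s['qpos'].round(2))
E
python3 - <<'E'
from h import *
plan(tgt('A',45,[505,-184,120]),32)
E
```

```text
32 rows of [-0.065, -0.302, -0.155, -0.382, -0.621, 0.281]
```

Call:
carry_out --pt "-0.065 -0.302 -0.155 -0.382 -0.621 0.281 -0.3" --pt "-0.065 -0.302 -0.155 -0.382 -0.621 0.281 -0.3" --pt "-0.065 -0.302 -0.155 -0.382 -0.621 0.281 -0.3" --pt "-0.065 -0.302 -0.155 -0.382 -0.621 0.281 -0.3" --pt "-0.065 -0.302 -0.155 -0.382 -0.621 0.281 -0.3" --pt "-0.065 -0.302 -0.155 -0.382 -0.621 0.281 -0.3" --pt "-0.065 -0.302 -0.155 -0.382 -0.621 0.281 -0.3" --pt "-0.065 -0.302 -0.155 -0.382 -0.621 0.281 -0.3"

```text
t: 1.1
tool_pos: [249.9, 305.3, 186.4]
eef_rot: [0.099, 0.158, 0.982, 0.0]
force: [-0.8, 0.4, 0.3]
gripper_width: 29.9
gripper_force: 0.0
```

```bash
python3 - <<'E'
from h import *
st();plan(tgt('A',45,[505,-184,120]),24)
E
```

```text
t 1.10 tcp [249.9 305.3 186.4] z [ 0.195 -0.031 -0.98 ] y [0.311 0.95  0.032] F [-0.8  0.4  0.3] w 29.9 q [ 1.01 -0.18 -0.49  1.19 -0.18  1.33]
24 rows of [-0.064, -0.302, -0.155, -0.382, -0.62, 0.281]
```

Call:
carry_out --pt "-0.064 -0.302 -0.155 -0.382 -0.62 0.281 -0.3" --pt "-0.064 -0.302 -0.155 -0.382 -0.62 0.281 -0.3" --pt "-0.064 -0.302 -0.155 -0.382 -0.62 0.281 -0.3" --pt "-0.064 -0.302 -0.155 -0.382 -0.62 0.281 -0.3" --pt "-0.064 -0.302 -0.155 -0.382 -0.62 0.281 -0.3" --pt "-0.064 -0.302 -0.155 -0.382 -0.62 0.281 -0.3" --pt "-0.064 -0.302 -0.155 -0.382 -0.62 0.281 -0.3" --pt "-0.064 -0.302 -0.155 -0.382 -0.62 0.281 -0.3"

```text
t: 1.9
tool_pos: [313.3, 135.2, 141.6]
eef_rot: [0.197, 0.107, 0.975, 0.0]
force: [0.7, 0.6, 0.5]
gripper_width: 30.0
gripper_force: 0.0
```

Call:
carry_out --pt "-0.064 -0.302 -0.155 -0.382 -0.62 0.281 -0.3" --pt "-0.064 -0.302 -0.155 -0.382 -0.62 0.281 -0.3" --pt "-0.064 -0.302 -0.155 -0.382 -0.62 0.281 -0.3" --pt "-0.064 -0.302 -0.155 -0.382 -0.62 0.281 -0.3" --pt "-0.064 -0.302 -0.155 -0.382 -0.62 0.281 -0.3" --pt "-0.064 -0.302 -0.155 -0.382 -0.62 0.281 -0.3" --pt "-0.064 -0.302 -0.155 -0.382 -0.62 0.281 -0.3" --pt "-0.064 -0.302 -0.155 -0.382 -0.62 0.281 -0.3"

```text
t: 2.7
tool_pos: [399.9, -29.2, 118.5]
eef_rot: [0.292, 0.054, 0.955, -0.0]
force: [0.4, -0.1, 0.2]
gripper_width: 30.0
gripper_force: 0.0
```

Call:
carry_out --pt "-0.064 -0.302 -0.155 -0.382 -0.62 0.281 -0.3" --pt "-0.064 -0.302 -0.155 -0.382 -0.62 0.281 -0.3" --pt "-0.064 -0.302 -0.155 -0.382 -0.62 0.281 -0.3" --pt "-0.064 -0.302 -0.155 -0.382 -0.62 0.281 -0.3" --pt "-0.064 -0.302 -0.155 -0.382 -0.62 0.281 -0.3" --pt "-0.064 -0.302 -0.155 -0.382 -0.62 0.281 -0.3" --pt "-0.064 -0.302 -0.155 -0.382 -0.62 0.281 -0.3" --pt "-0.064 -0.302 -0.155 -0.382 -0.62 0.281 -0.3"

```text
t: 3.5
tool_pos: [504.7, -184.2, 120.1]
eef_rot: [0.383, 0.001, 0.924, -0.0]
force: [0.3, 1.1, 0.4]
gripper_width: 29.7
gripper_force: 0.0
```

```bash
python3 - <<'E'
from h import *
st();plan(tgt('A',45,[515,-184,29]),8)
plan(tgt('A',45,[610,-184,29]),16,tgt('A',45,[515,-184,29]))
E
```

```text
t 3.50 tcp [ 504.7 -184.2  120.1] z [ 0.707 -0.001 -0.707] y [0.001 1.    0.   ] F [0.3 1.1 0.4] w 29.7 q [-0.54 -0.26 -0.95  0.17  0.37 -0.4 ]
8 rows of [-0.001, 0.001, -0.001, 0.238, 0.001, 0.299]
16 rows of [0.0, 0.0, 0.0, -0.14, 0.0, 0.14]
```

Call:
carry_out --pt "0 0 0 0.238 0 0.299 -0.3" --pt "0 0 0 0.238 0 0.299 -0.3" --pt "0 0 0 0.238 0 0.299 -0.3" --pt "0 0 0 0.238 0 0.299 -0.3" --pt "0 0 0 0.238 0 0.299 -0.3" --pt "0 0 0 0.238 0 0.299 -0.3" --pt "0 0 0 0.238 0 0.299 -0.3" --pt "0 0 0 0.238 0 0.299 -0.3"

```text
t: 4.3
tool_pos: [514.8, -183.3, 28.7]
eef_rot: [0.382, 0.001, 0.924, -0.0]
force: [-0.6, 0.2, -0.5]
gripper_width: 29.7
gripper_force: 0.0
```

Call:
carry_out --pt "0 0 0 -0.118 0 0.118 -0.3" --pt "0 0 0 -0.118 0 0.118 -0.3" --pt "0 0 0 -0.118 0 0.118 -0.3" --pt "0 0 0 -0.118 0 0.118 -0.3" --pt "0 0 0 -0.118 0 0.118 -0.3" --pt "0 0 0 -0.118 0 0.118 -0.3" --pt "0 0 0 -0.118 0 0.118 -0.3" --pt "0 0 0 -0.118 0 0.118 -0.3"

```text
t: 5.1
tool_pos: [555.3, -183.3, 29.1]
eef_rot: [0.383, 0.001, 0.924, -0.0]
force: [0.8, 0.0, -0.2]
gripper_width: 30.0
gripper_force: 0.0
```

```bash
python3 - <<'E'
from h import *
st();f=grab('scene')
cv2.imwrite('pics/sc2.png',cv2.resize(f['pixels'][130:270,230:400],None,fx=4,fy=4,interpolation=cv2.INTER_CUBIC))
E
```

```text
t 5.10 tcp [ 555.3 -183.3   29.1] z [ 0.707 -0.001 -0.707] y [0.001 1.    0.   ] F [ 0.8  0.  -0.2] w 30.0 q [-0.47 -0.01 -1.01 -0.16  0.33 -0.35]
```

View pics/sc2.png

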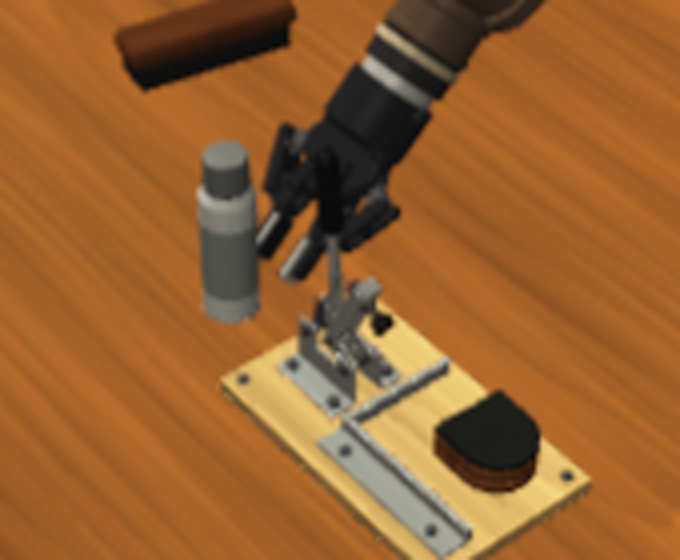

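The open fingers (crop ~(265,245) and (295,270)) face the can (230,300) low down, and the can is still standing. Now I'll push it.

Call:
carry_out --pt "0 0 0 -0.118 0 0.118 -0.3" --pt "0 0 0 -0.118 0 0.118 -0.3" --pt "0 0 0 -0.118 0 0.118 -0.3" --pt "0 0 0 -0.118 0 0.118 -0.3" --pt "0 0 0 -0.118 0 0.118 -0.3" --pt "0 0 0 -0.118 0 0.118 -0.3" --pt "0 0 0 -0.118 0 0.118 -0.3" --pt "0 0 0 -0.118 0 0.118 -0.3"

```text
t: 5.95
tool_pos: [595.2, -183.4, 28.9]
eef_rot: [0.382, 0.001, 0.924, -0.0]
force: [-2.2, 0.3, 0.6]
gripper_width: 29.6
gripper_force: 0.8
```

Call:
carry_out --pt "0 0 0 -0.118 0 0.118 -0.3" --pt "0 0 0 -0.118 0 0.118 -0.3" --pt "0 0 0 -0.118 0 0.118 -0.3" --pt "0 0 0 -0.118 0 0.118 -0.3" --pt "0 0 0 -0.118 0 0.118 -0.3" --pt "0 0 0 -0.118 0 0.118 -0.3" --pt "0 0 0 -0.08 0 0.08 -0.3" --pt "0 0 0 -0.04 0 0.04 -0.3"

```text
t: 6.75
tool_pos: [630.4, -183.4, 28.9]
eef_rot: [0.382, 0.001, 0.924, -0.0]
force: [-1.0, -0.5, 0.5]
gripper_width: 29.9
gripper_force: 0.7
```

```bash
python3 - <<'E'
from h import *
st();f=grab('scene');g=grab('top')
a=cv2.resize(f['pixels'][130:270,230:400],None,fx=3,fy=3,interpolation=cv2.INTER_CUBIC)
b=cv2.resize(g['pixels'][165:230,330:400],None,fx=4,fy=4,interpolation=cv2.INTER_CUBIC)
c=np.zeros((420,510+280,3),np.uint8);c[:,:510]=a;c[:260,510:]=b;cv2.imwrite('pics/c3.png',c)
E
```

```text
t 6.75 tcp [ 630.4 -183.4   28.9] z [ 0.707 -0.001 -0.707] y [0.001 1.    0.   ] F [-1.  -0.5  0.5] w 29.9 q [-0.4   0.11 -0.89 -0.17  0.28 -0.29]
```

View pics/c3.png

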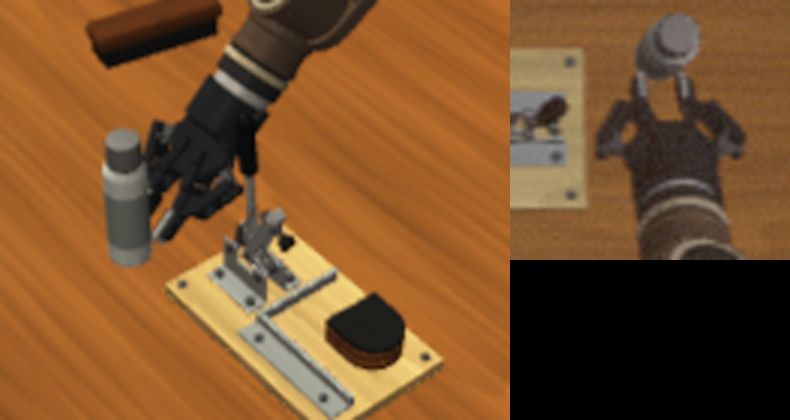

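Can upright at the tips (cap at crop (675,35) in the top inset), well over to +x and clear of the handle plane. I'll retreat and go to the heel's -x side.

```bash
python3 - <<'E'
from h import *
g=grab('top');print('cap',onz(g,(371.2,173.6),155))
A=lambda p:tgt('A',45,p)
plan(A([495,-183,50]),8);plan(A([480,66,60]),16,A([495,-183,50]));plan(A([500,66,41]),8,A([480,66,60]))
E
```

```text
cap [ 662.35512152 -181.40090434  155.        ]
8 rows of [-0.001, -0.0, -0.001, 0.337, 0.002, -0.46]
16 rows of [0.0, 0.0, 0.0, 0.007, 0.519, -0.037]
8 rows of [0.0, 0.0, 0.0, -0.003, 0.0, 0.115]
```

Call:
carry_out --pt "0 0 0 0.337 0 -0.46 -0.3" --pt "0 0 0 0.337 0 -0.46 -0.3" --pt "0 0 0 0.337 0 -0.46 -0.3" --pt "0 0 0 0.337 0 -0.46 -0.3" --pt "0 0 0 0.337 0 -0.46 -0.3" --pt "0 0 0 0.337 0 -0.46 -0.3" --pt "0 0 0 0.337 0 -0.46 -0.3" --pt "0 0 0 0.337 0 -0.46 -0.3"

```text
t: 7.7
tool_pos: [494.2, -183.3, 50.4]
eef_rot: [0.383, 0.001, 0.924, -0.0]
force: [-0.0, -0.0, 0.2]
gripper_width: 29.9
gripper_force: 0.0
```

Call:
carry_out --pt "0 0 0 0.007 0.519 -0.037 -0.8" --pt "0 0 0 0.007 0.519 -0.037 -0.8" --pt "0 0 0 0.007 0.519 -0.037 -0.8" --pt "0 0 0 0.007 0.519 -0.037 -0.8" --pt "0 0 0 0.007 0.519 -0.037 -0.8" --pt "0 0 0 0.007 0.519 -0.037 -0.8" --pt "0 0 0 0.007 0.519 -0.037 -0.8" --pt "0 0 0 0.007 0.519 -0.037 -0.8"

```text
t: 8.5
tool_pos: [487.5, -58.2, 55.5]
eef_rot: [0.383, 0.001, 0.924, -0.0]
force: [0.1, -0.1, -0.4]
gripper_width: 8.4
gripper_force: 0.0
```

Call:
carry_out --pt "0 0 0 0.007 0.519 -0.037 -0.8" --pt "0 0 0 0.007 0.519 -0.037 -0.8" --pt "0 0 0 0.007 0.519 -0.037 -0.8" --pt "0 0 0 0.007 0.519 -0.037 -0.8" --pt "0 0 0 0.007 0.519 -0.037 -0.8" --pt "0 0 0 0.007 0.519 -0.037 -0.8" --pt "0 0 0 0.007 0.519 -0.037 -0.8" --pt "0 0 0 0.007 0.519 -0.037 -0.8"

```text
t: 9.3
tool_pos: [480.2, 66.6, 60.7]
eef_rot: [0.383, 0.001, 0.924, 0.0]
force: [-0.0, -0.1, 0.8]
gripper_width: 8.3
gripper_force: 0.0
```

Call:
carry_out --pt "0 0 0 -0.003 0 0.115 -0.8" --pt "0 0 0 -0.003 0 0.115 -0.8" --pt "0 0 0 -0.003 0 0.115 -0.8" --pt "0 0 0 -0.003 0 0.115 -0.8" --pt "0 0 0 -0.003 0 0.115 -0.8" --pt "0 0 0 -0.003 0 0.115 -0.8" --pt "0 0 0 -0.003 0 0.115 -0.8" --pt "0 0 0 -0.003 0 0.115 -0.8"

```text
t: 10.1
tool_pos: [500.4, 65.7, 40.9]
eef_rot: [0.382, 0.001, 0.924, -0.0]
force: [0.7, 0.7, -0.1]
gripper_width: 8.6
gripper_force: 0.0
```

```bash
python3 - <<'E'
from h import *
st();plan(tgt('A',45,[541,66,41]),16)
E
```

```text
t 10.10 tcp [500.4  65.7  40.9] z [ 0.707 -0.001 -0.707] y [0.001 1.    0.   ] F [ 0.7  0.7 -0.1] w 8.6 q [ 0.21 -0.24 -1.17 -0.14 -0.15  0.15]
16 rows of [-0.001, -0.0, -0.001, -0.06, 0.001, 0.06]
```

Call:
carry_out --pt "0 0 0 -0.06 0 0.06 -0.8" --pt "0 0 0 -0.06 0 0.06 -0.8" --pt "0 0 0 -0.06 0 0.06 -0.8" --pt "0 0 0 -0.06 0 0.06 -0.8" --pt "0 0 0 -0.06 0 0.06 -0.8" --pt "0 0 0 -0.06 0 0.06 -0.8" --pt "0 0 0 -0.06 0 0.06 -0.8" --pt "0 0 0 -0.06 0 0.06 -0.8"

```text
t: 10.9
tool_pos: [520.7, 65.8, 41.2]
eef_rot: [0.383, 0.001, 0.924, -0.0]
force: [-0.7, 0.1, 0.5]
gripper_width: 8.5
gripper_force: 0.4
```

Call:
carry_out --pt "0 0 0 -0.06 0 0.06 -0.8" --pt "0 0 0 -0.06 0 0.06 -0.8" --pt "0 0 0 -0.06 0 0.06 -0.8" --pt "0 0 0 -0.06 0 0.06 -0.8" --pt "0 0 0 -0.06 0 0.06 -0.8" --pt "0 0 0 -0.06 0 0.06 -0.8" --pt "0 0 0 -0.06 0 0.06 -0.8" --pt "0 0 0 -0.06 0 0.06 -0.8"

```text
t: 11.7
tool_pos: [541.1, 65.8, 41.1]
eef_rot: [0.382, 0.001, 0.924, -0.0]
force: [-0.6, -0.1, 0.9]
gripper_width: 8.5
gripper_force: 0.3
```

Call:
carry_out --pt "0 0 0 -0.03 0 0.03 -0.8" --pt "0 0 0 -0.03 0 0.03 -0.8" --pt "0 0 0 -0.03 0 0.03 -0.8" --pt "0 0 0 0 0 0 -0.8" --pt "0 0 0 0 0 0 -0.8" --pt "0 0 0 0 0 0 -0.8" --pt "0 0 0 0 0 0 -0.8" --pt "0 0 0 0 0 0 -0.8"

```text
t: 12.5
tool_pos: [544.7, 65.8, 41.2]
eef_rot: [0.383, 0.001, 0.924, -0.0]
force: [0.3, 0.6, 0.7]
gripper_width: 8.8
gripper_force: 0.0
```

Call:
carry_out --pt "0 0 0 -0.015 0 0.015 -0.8" --pt "0 0 0 -0.015 0 0.015 -0.8" --pt "0 0 0 -0.015 0 0.015 -0.8" --pt "0 0 0 -0.015 0 0.015 -0.8" --pt "0 0 0 -0.015 0 0.015 -0.8" --pt "0 0 0 -0.015 0 0.015 -0.8" --pt "0 0 0 -0.015 0 0.015 -0.8" --pt "0 0 0 -0.015 0 0.015 -0.8"

```text
t: 13.3
tool_pos: [547.3, 66.3, 39.7]
eef_rot: [0.381, -0.0, 0.925, 0.001]
force: [-36.9, 1.0, 27.4]
gripper_width: 8.5
gripper_force: 18.6
```

```bash
python3 - <<'E'
from h import *
st();f=grab('scene');g=grab('top')
a=cv2.resize(f['pixels'][190:290,300:400],None,fx=4,fy=4,interpolation=cv2.INTER_CUBIC)
b=cv2.resize(g['pixels'][165:230,275:355],(400,325),interpolation=cv2.INTER_CUBIC)
c=np.zeros((400,800,3),np.uint8);c[:,:400]=a;c[:325,400:]=b;cv2.imwrite('pics/c4.png',c)
E
```

```text
t 13.30 tcp [547.3  66.3  39.7] z [ 0.704  0.001 -0.71 ] y [-0.001  1.     0.001] F [-36.9   1.   27.4] w 8.5 q [ 0.19 -0.13 -1.1  -0.17 -0.13  0.13]
```

View pics/c4.png

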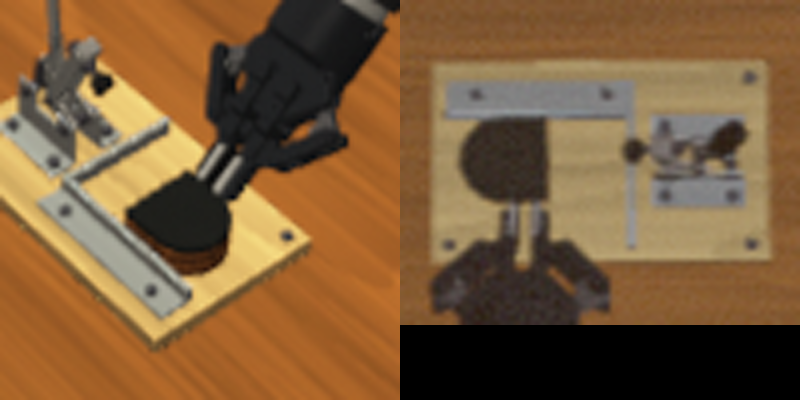

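The heel sits flat on the side stop (top inset: its upper side at the stop's edge, y≈117) and is square. I'll back off and turn the tool to push along -y.

```bash
python3 - <<'E'
from h import *
A=tgt('A',45,[500,66,120]);B=tgt('B',15,[597,150,110]);C=tgt('B',15,[597,146,47.5])
plan(A,8);r=plan(B,24,A);plan(C,8,B)
D=np.eye(4);D[:3,:3]=Ro.from_rotvec(r[:3]*.08).as_matrix();D[:3,3]=r[3:]*30
T=A.copy()
for i in range(25):
    if i%4==0: print(T[:3,3].round(),(T[:3,3]+17*T[:3,2]).round())
    T=T@D
E
```

```text
8 rows of [0.002, -0.006, 0.0, -0.096, -0.001, -0.376]
24 rows of [0.413, 0.214, 0.715, -0.004, 0.194, 0.035]
8 rows of [0.0, 0.0, 0.0, 0.051, 0.0, 0.256]
[500.  66. 120.] [512.  66. 108.]
[505.  89. 118.] [516.  87. 105.]
[516. 110. 117.] [525. 106. 103.]
[532. 127. 116.] [539. 122. 101.]
[552. 140. 115.] [556. 135.  99.]
[574. 148. 113.] [576. 143.  97.]
[597. 150. 110.] [597. 146.  94.]
```

Call:
carry_out --pt "0 0 0 0.1 0 -0.1 -0.8" --pt "0 0 0 -0.1 0 -0.4 -0.8" --pt "0 0 0 -0.12 0 -0.42 -0.5" --pt "0 0 0 -0.13 0 -0.42 -0.5" --pt "0 0 0 -0.13 0 -0.42 -0.5" --pt "0 0 0 -0.13 0 -0.42 -0.5" --pt "0 0 0 -0.13 0 -0.42 -0.5" --pt "0 0 0 -0.13 0 -0.42 -0.5"

```text
t: 14.2
tool_pos: [501.9, 65.7, 122.2]
eef_rot: [0.383, 0.001, 0.924, -0.0]
force: [0.1, 0.3, -0.5]
gripper_width: 21.4
gripper_force: 0.0
```

Call:
carry_out --pt "0.413 0.214 0.715 -0.004 0.194 0.035 -0.5" --pt "0.413 0.214 0.715 -0.004 0.194 0.035 -0.5" --pt "0.413 0.214 0.715 -0.004 0.194 0.035 -0.5" --pt "0.413 0.214 0.715 -0.004 0.194 0.035 -0.5" --pt "0.413 0.214 0.715 -0.004 0.194 0.035 -0.5" --pt "0.413 0.214 0.715 -0.004 0.194 0.035 -0.5" --pt "0.413 0.214 0.715 -0.004 0.194 0.035 -0.5" --pt "0.413 0.214 0.715 -0.004 0.194 0.035 -0.5"

```text
t: 15.0
tool_pos: [518.8, 109.9, 118.2]
eef_rot: [0.306, 0.261, 0.915, -0.034]
force: [0.0, -0.1, 0.9]
gripper_width: 21.6
gripper_force: 0.0
```

Call:
carry_out --pt "0.413 0.214 0.715 -0.004 0.194 0.035 -0.5" --pt "0.413 0.214 0.715 -0.004 0.194 0.035 -0.5" --pt "0.413 0.214 0.715 -0.004 0.194 0.035 -0.5" --pt "0.413 0.214 0.715 -0.004 0.194 0.035 -0.5" --pt "0.413 0.214 0.715 -0.004 0.194 0.035 -0.5" --pt "0.413 0.214 0.715 -0.004 0.194 0.035 -0.5" --pt "0.413 0.214 0.715 -0.004 0.194 0.035 -0.5" --pt "0.413 0.214 0.715 -0.004 0.194 0.035 -0.5"

```text
t: 15.8
tool_pos: [554.5, 140.4, 116.2]
eef_rot: [0.206, 0.5, 0.839, -0.066]
force: [-0.4, 0.6, 1.1]
gripper_width: 21.6
gripper_force: 0.0
```

```bash
python3 - <<'E'
from h import *
st();B=tgt('B',15,[597,150,110]);plan(B,8);plan(tgt('B',15,[597,146,47.5]),8,B)
E
```

```text
t 15.80 tcp [554.5 140.4 116.2] z [ 0.28  -0.316 -0.906] y [0.866 0.491 0.095] F [-0.4  0.6  1.1] w 21.6 q [ 0.45  0.15 -0.37  0.93 -0.42  1.5 ]
8 rows of [0.41, 0.212, 0.71, 0.001, 0.181, 0.039]
8 rows of [0.0, 0.0, 0.0, 0.051, 0.0, 0.256]
```

Call:
carry_out --pt "0.41 0.212 0.71 0.001 0.181 0.039 -0.5" --pt "0.41 0.212 0.71 0.001 0.181 0.039 -0.5" --pt "0.41 0.212 0.71 0.001 0.181 0.039 -0.5" --pt "0.41 0.212 0.71 0.001 0.181 0.039 -0.5" --pt "0.41 0.212 0.71 0.001 0.181 0.039 -0.5" --pt "0.41 0.212 0.71 0.001 0.181 0.039 -0.5" --pt "0.41 0.212 0.71 0.001 0.181 0.039 -0.5" --pt "0.41 0.212 0.71 0.001 0.181 0.039 -0.5"

```text
t: 16.6
tool_pos: [597.1, 149.9, 109.8]
eef_rot: [0.092, 0.701, 0.701, -0.092]
force: [0.3, 0.7, 0.3]
gripper_width: 20.9
gripper_force: 0.0
```

Call:
carry_out --pt "0 0 0 0.051 0 0.256 -0.5" --pt "0 0 0 0.051 0 0.256 -0.5" --pt "0 0 0 0.051 0 0.256 -0.5" --pt "0 0 0 0.051 0 0.256 -0.5" --pt "0 0 0 0.051 0 0.256 -0.5" --pt "0 0 0 0.051 0 0.256 -0.5" --pt "0 0 0 0.051 0 0.256 -0.5" --pt "0 0 0 0.051 0 0.256 -0.5"

```text
t: 17.4
tool_pos: [596.5, 145.6, 47.0]
eef_rot: [0.093, 0.7, 0.702, -0.092]
force: [-0.4, -0.2, 1.3]
gripper_width: 21.3
gripper_force: 0.0
```

```bash
python3 - <<'E'
from h import *
st();plan(tgt('B',15,[596.5,76,47.5]),24)
E
```

```text
t 17.40 tcp [596.5 145.6  47. ] z [ 0.001 -0.26  -0.966] y [1.    0.003 0.   ] F [-0.4 -0.2  1.3] w 21.3 q [ 0.35  0.43 -0.11  1.12 -0.25  1.93]
24 rows of [0.001, 0.0, 0.001, -0.093, -0.0, 0.024]
```

Call:
carry_out --pt "0 0 0 -0.093 0 0.025 -0.5" --pt "0 0 0 -0.093 0 0.025 -0.5" --pt "0 0 0 -0.093 0 0.025 -0.5" --pt "0 0 0 -0.093 0 0.025 -0.5" --pt "0 0 0 -0.093 0 0.025 -0.5" --pt "0 0 0 -0.093 0 0.025 -0.5" --pt "0 0 0 -0.093 0 0.025 -0.5" --pt "0 0 0 -0.093 0 0.025 -0.5"

```text
t: 18.2
tool_pos: [596.7, 122.3, 47.7]
eef_rot: [0.093, 0.7, 0.702, -0.092]
force: [0.2, 1.3, 0.9]
gripper_width: 21.4
gripper_force: 0.4
```

Call:
carry_out --pt "0 0 0 -0.093 0 0.025 -0.5" --pt "0 0 0 -0.093 0 0.025 -0.5" --pt "0 0 0 -0.093 0 0.025 -0.5" --pt "0 0 0 -0.093 0 0.025 -0.5" --pt "0 0 0 -0.093 0 0.025 -0.5" --pt "0 0 0 -0.093 0 0.025 -0.5" --pt "0 0 0 -0.093 0 0.025 -0.5" --pt "0 0 0 -0.093 0 0.025 -0.5"

```text
t: 19.0
tool_pos: [596.7, 99.1, 47.6]
eef_rot: [0.093, 0.7, 0.702, -0.092]
force: [0.3, 0.9, 1.3]
gripper_width: 21.3
gripper_force: 0.5
```

Call:
carry_out --pt "0 0 0 -0.093 0 0.025 -0.5" --pt "0 0 0 -0.093 0 0.025 -0.5" --pt "0 0 0 -0.093 0 0.025 -0.5" --pt "0 0 0 -0.093 0 0.025 -0.5" --pt "0 0 0 -0.093 0 0.025 -0.5" --pt "0 0 0 -0.093 0 0.025 -0.5" --pt "0 0 0 -0.093 0 0.025 -0.5" --pt "0 0 0 -0.093 0 0.025 -0.5"

```text
t: 19.8
tool_pos: [596.8, 76.0, 47.6]
eef_rot: [0.093, 0.7, 0.702, -0.092]
force: [0.4, 1.1, 0.6]
gripper_width: 21.3
gripper_force: 0.5
```

Call:
carry_out --pt "0 0 0 -0.02 0 0.005 -0.5" --pt "0 0 0 -0.02 0 0.005 -0.5" --pt "0 0 0 -0.02 0 0.005 -0.5" --pt "0 0 0 -0.02 0 0.005 -0.5" --pt "0 0 0 -0.02 0 0.005 -0.5" --pt "0 0 0 -0.02 0 0.005 -0.5" --pt "0 0 0 -0.02 0 0.005 -0.5" --pt "0 0 0 -0.02 0 0.005 -0.5"

```text
t: 20.6
tool_pos: [596.7, 71.2, 47.7]
eef_rot: [0.093, 0.7, 0.702, -0.092]
force: [0.3, 0.4, 0.8]
gripper_width: 21.4
gripper_force: 0.4
```

Call:
carry_out --pt "0 0 0 -0.01 0 0.003 -0.5" --pt "0 0 0 -0.01 0 0.003 -0.5" --pt "0 0 0 -0.01 0 0.003 -0.5" --pt "0 0 0 -0.01 0 0.003 -0.5" --pt "0 0 0 -0.01 0 0.003 -0.5" --pt "0 0 0 -0.01 0 0.003 -0.5" --pt "0 0 0 -0.01 0 0.003 -0.5" --pt "0 0 0 -0.01 0 0.003 -0.5"

```text
t: 21.4
tool_pos: [597.2, 69.3, 47.8]
eef_rot: [0.093, 0.7, 0.702, -0.092]
force: [0.5, 4.6, 1.5]
gripper_width: 21.4
gripper_force: 2.1
```

Call:
carry_out --pt "0 0 0 -0.01 0 0.003 -0.5" --pt "0 0 0 -0.01 0 0.003 -0.5" --pt "0 0 0 -0.01 0 0.003 -0.5" --pt "0 0 0 -0.01 0 0.003 -0.5" --pt "0 0 0 0 0 0 -0.5" --pt "0 0 0 0 0 0 -0.5" --pt "0 0 0 0 0 0 -0.5" --pt "0 0 0 0 0 0 -0.5"

```text
t: 22.2
tool_pos: [597.6, 68.8, 48.0]
eef_rot: [0.092, 0.7, 0.702, -0.091]
force: [1.9, 7.5, 0.5]
gripper_width: 21.3
gripper_force: 3.3
```

```bash
python3 - <<'E'
from h import *
st();f=grab('scene');g=grab('top')
a=cv2.resize(f['pixels'][190:290,290:390],None,fx=4,fy=4,interpolation=cv2.INTER_CUBIC)
b=cv2.resize(g['pixels'][165:230,275:355],(400,325),interpolation=cv2.INTER_CUBIC)
c=np.zeros((400,800,3),np.uint8);c[:,:400]=a;c[:325,400:]=b;cv2.imwrite('pics/c5.png',c)
E
```

```text
t 22.20 tcp [597.6  68.8  48. ] z [ 0.003 -0.257 -0.966] y [1.    0.003 0.002] F [1.9 7.5 0.5] w 21.3 q [ 0.23  0.38 -0.18  1.07 -0.25  1.81]
```

View pics/c5.png

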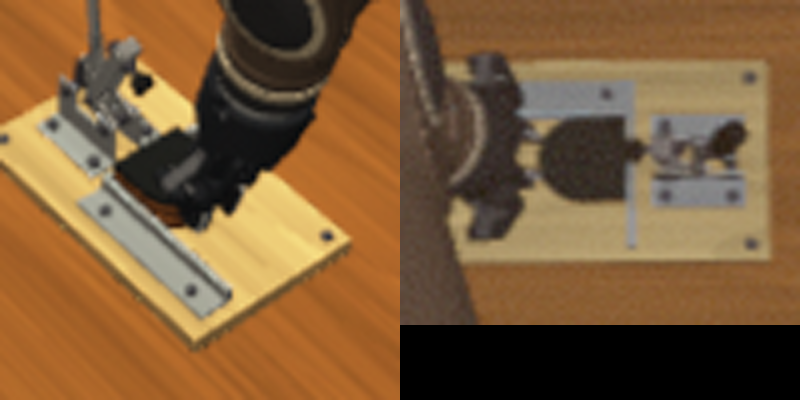

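The heel's flat face is on the fence (top inset x≈630) and it is against the side stop. Next I'll back off, measure the heel and plan the handle approach.

```bash
python3 - <<'E'
from h import *
a=tgt('B',15,[597,105,60]);b=tgt('B',45,[591.5,75,215]);c=tgt('B',45,[591.5,-28,191])
plan(a,8);plan(b,8,a);plan(c,8,b)
E
```

```text
8 rows of [0.004, -0.003, 0.004, 0.133, -0.002, -0.087]
8 rows of [0.0, -0.818, -0.0, -0.419, -0.023, -0.516]
8 rows of [0.0, 0.0, 0.0, -0.233, 0.0, 0.374]
```

Call:
carry_out --pt "0 0 0 0.1 0 -0.03 -0.5" --pt "0 0 0 0.16 0 -0.05 -0.5" --pt "0 0 0 0.16 0 -0.05 -0.5" --pt "0 0 0 0.16 0 -0.05 -0.5" --pt "0 0 0 0.16 0 -0.1 -0.5" --pt "0 0 0 0.16 0 -0.1 -0.5" --pt "0 0 0 0.16 0 -0.15 -0.5" --pt "0 0 0 0.16 0 -0.15 -1"

```text
t: 23.1
tool_pos: [596.7, 108.7, 58.1]
eef_rot: [0.093, 0.7, 0.702, -0.092]
force: [-0.5, 0.3, -0.1]
gripper_width: 8.1
gripper_force: 0.0
```

```bash
python3 - <<'E'
from h import *
st()
b=tgt('B',45,[591.5,75,215]);c=tgt('B',45,[591.5,-28,191])
plan(b,8);plan(c,8,b)
E
```

```text
t 23.10 tcp [596.7 108.7  58.1] z [ 0.001 -0.26  -0.966] y [1.    0.003 0.   ] F [-0.5  0.3 -0.1] w 8.1 q [ 0.29  0.4  -0.13  1.12 -0.25  1.87]
8 rows of [0.003, -0.817, 0.004, -0.437, -0.022, -0.516]
8 rows of [0.0, 0.0, 0.0, -0.233, 0.0, 0.374]
```

Call:
carry_out --pt "0 -0.817 0 -0.437 -0.022 -0.516 -1" --pt "0 -0.817 0 -0.437 -0.022 -0.516 -1" --pt "0 -0.817 0 -0.437 -0.022 -0.516 -1" --pt "0 -0.817 0 -0.437 -0.022 -0.516 -1" --pt "0 -0.817 0 -0.437 -0.022 -0.516 -1" --pt "0 -0.817 0 -0.437 -0.022 -0.516 -1" --pt "0 -0.817 0 -0.437 -0.022 -0.516 -1" --pt "0 -0.817 0 -0.437 -0.022 -0.516 -1"

```text
t: 23.9
tool_pos: [591.5, 74.8, 216.2]
eef_rot: [0.272, 0.652, 0.654, -0.27]
force: [0.2, 0.8, -0.7]
gripper_width: 0.2
gripper_force: 0.0
```

```bash
python3 - <<'E'
from h import *
st();plan(tgt('B',45,[591.5,-28,191]),8)
f=grab('scene');g=grab('top')
a=cv2.resize(f['pixels'][160:290,280:410],(400,400),interpolation=cv2.INTER_CUBIC)
b=cv2.resize(g['pixels'][165:230,275:355],(400,325),interpolation=cv2.INTER_CUBIC)
c=np.zeros((400,800,3),np.uint8);c[:,:400]=a;c[:325,400:]=b;cv2.imwrite('pics/c6.png',c)
E
```

```text
t 23.90 tcp [591.5  74.8 216.2] z [ 0.003 -0.709 -0.705] y [1.    0.003 0.002] F [ 0.2  0.8 -0.7] w 0.2 q [ 0.43  0.5   0.19  1.66 -0.7   2.15]
8 rows of [0.005, 0.004, 0.001, -0.228, -0.001, 0.377]
```

View pics/c6.png

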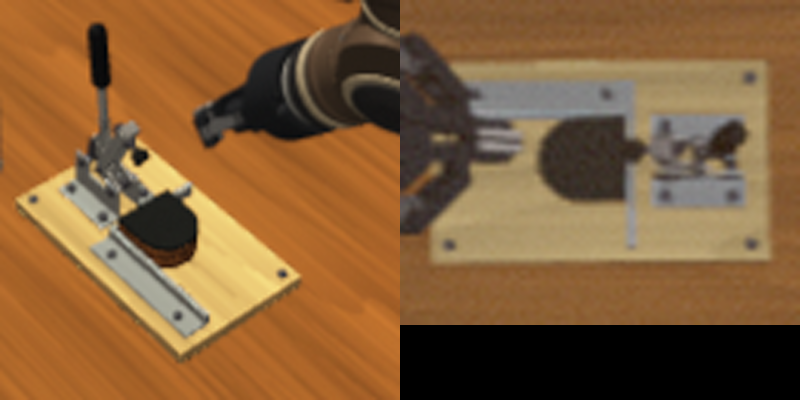

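The heel is in the corner (top inset: right edge ~628, top edge ~117), the hand is clear and the handle is still upright. I'll check the heel numerically.

```bash
python3 - <<'E'
from h import *
g=grab('top');r=(185,210,299,323);k=8
u=cv2.resize(g['pixels'][r[0]:r[1],r[2]:r[3]],None,fx=k,fy=k,interpolation=cv2.INTER_CUBIC)
m=(cv2.cvtColor(u,cv2.COLOR_BGR2GRAY)<95).astype(np.uint8)
c=max(cv2.findContours(m,0,1)[0],key=cv2.contourArea)[:,0]
P=np.array([onz(g,q,45)[:2] for q in (c+.5)/k-.5+[r[2],r[0]]])
for y0,y1 in((0,8),(8,16),(16,24)):
    s=P[(P[:,1]>y0)&(P[:,1]<y1)];print(y0,s[:,0].min().round(1),s[:,0].max().round(1))
print('y',P.min(0),P.max(0))
for x in(570,580,610,620):
    s=P[abs(P[:,0]-x)<2];print(x,s[:,1].min().round(1))
E
```

```text
0 565.4 627.4
8 564.9 626.9
16 564.9 626.9
y [564.9249355  -17.74807447] [627.35046605  55.86362483]
570 -7.2
580 -7.7
610 -17.7
620 -6.9
```

Heel: x 565–627 and flat on the fence, which matches home to about 1 mm. On to the handle.

Call:
carry_out --pt "0 0 0 -0.228 0 0.377 -1" --pt "0 0 0 -0.228 0 0.377 -1" --pt "0 0 0 -0.228 0 0.377 -1" --pt "0 0 0 -0.228 0 0.377 -1" --pt "0 0 0 -0.228 0 0.377 -1" --pt "0 0 0 -0.228 0 0.377 -1" --pt "0 0 0 -0.228 0 0.377 -1" --pt "0 0 0 -0.228 0 0.377 -1"

```text
t: 24.85
tool_pos: [591.7, -29.4, 189.2]
eef_rot: [0.271, 0.653, 0.654, -0.27]
force: [-0.4, -0.2, 0.2]
gripper_width: -0.1
gripper_force: 0.0
```

Call:
carry_out --pt "0 0 0 -0.075 0 0.087 -1" --pt "0 0 0 -0.075 0 0.087 -1" --pt "0 0 0 -0.075 0 0.087 -1" --pt "0 0 0 -0.075 0 0.087 -1" --pt "0 0 0 -0.075 0 0.087 -1" --pt "0 0 0 -0.075 0 0.087 -1" --pt "0 0 0 -0.075 0 0.087 -1" --pt "0 0 0 -0.075 0 0.087 -1"

```text
t: 25.65
tool_pos: [591.9, -55.8, 187.6]
eef_rot: [0.271, 0.652, 0.654, -0.27]
force: [0.3, 1.6, 1.2]
gripper_width: -0.1
gripper_force: 0.7
```

Call:
carry_out --pt "0 0 0 -0.075 0 0.087 -1" --pt "0 0 0 -0.075 0 0.087 -1" --pt "0 0 0 -0.075 0 0.087 -1" --pt "0 0 0 -0.075 0 0.087 -1" --pt "0 0 0 -0.075 0 0.087 -1" --pt "0 0 0 -0.075 0 0.087 -1" --pt "0 0 0 -0.075 0 0.087 -1" --pt "0 0 0 -0.075 0 0.087 -1"

```text
t: 26.45
tool_pos: [591.7, -83.3, 185.0]
eef_rot: [0.271, 0.652, 0.654, -0.27]
force: [0.8, 1.6, -0.9]
gripper_width: -0.1
gripper_force: 0.7
```

```bash
python3 - <<'E'
from h import *
st();f=grab('scene')
cv2.imwrite('pics/c7.png',cv2.resize(f['pixels'][130:260,260:410],None,fx=4,fy=4,interpolation=cv2.INTER_CUBIC))
E
```

```text
t 26.45 tcp [591.7 -83.3 185. ] z [ 0.002 -0.707 -0.707] y [ 1.     0.003 -0.   ] F [ 0.8  1.6 -0.9] w -0.1 q [ 0.19  0.36 -0.07  1.33 -0.77  1.83]
```

View pics/c7.png

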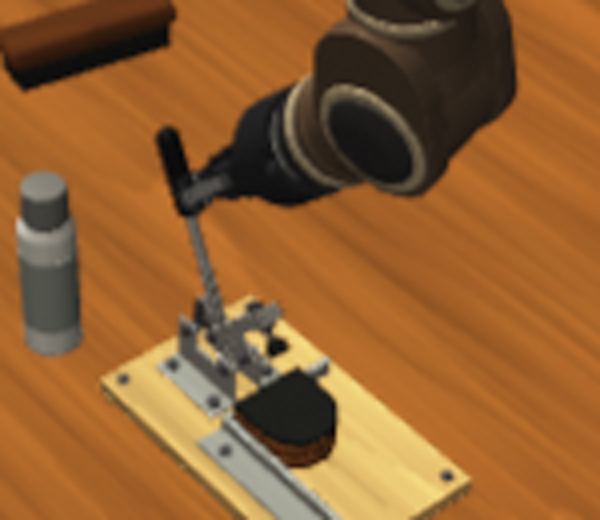

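The handle is leaning over, with the tips on the lower grip (crop ~(185,200)). I'll keep following it.

Call:
carry_out --pt "0 0 0 -0.12 0 0.12 -1" --pt "0 0 0 -0.12 0 0.12 -1" --pt "0 0 0 -0.12 0 0.12 -1" --pt "0 0 0 -0.12 0 0.12 -1" --pt "0 0 0 -0.12 0 0.12 -1" --pt "0 0 0 -0.12 0 0.12 -1" --pt "0 0 0 -0.12 0 0.12 -1" --pt "0 0 0 -0.12 0 0.12 -1"

```text
t: 27.3
tool_pos: [591.9, -124.4, 185.4]
eef_rot: [0.271, 0.652, 0.654, -0.27]
force: [-0.2, 1.7, 0.2]
gripper_width: -0.3
gripper_force: 0.6
```

Call:
carry_out --pt "0 0 0 -0.031 0 0.13 -1" --pt "0 0 0 -0.031 0 0.13 -1" --pt "0 0 0 -0.031 0 0.13 -1" --pt "0 0 0 -0.031 0 0.13 -1" --pt "0 0 0 -0.031 0 0.13 -1" --pt "0 0 0 -0.031 0 0.13 -1" --pt "0 0 0 -0.031 0 0.13 -1" --pt "0 0 0 -0.031 0 0.13 -1"

```text
t: 28.1
tool_pos: [592.0, -151.6, 168.4]
eef_rot: [0.271, 0.652, 0.654, -0.27]
force: [-0.1, 1.0, -1.1]
gripper_width: 0.1
gripper_force: 0.2
```

```bash
python3 - <<'E'
from h import *
st();f=grab('scene')
cv2.imwrite('pics/c8.png',cv2.resize(f['pixels'][130:260,260:410],None,fx=4,fy=4,interpolation=cv2.INTER_CUBIC))
E
```

```text
t 28.10 tcp [ 592.  -151.6  168.4] z [ 0.002 -0.707 -0.707] y [1.    0.002 0.   ] F [-0.1  1.  -1.1] w 0.1 q [ 0.08  0.32 -0.16  1.17 -0.78  1.68]
```

View pics/c8.png

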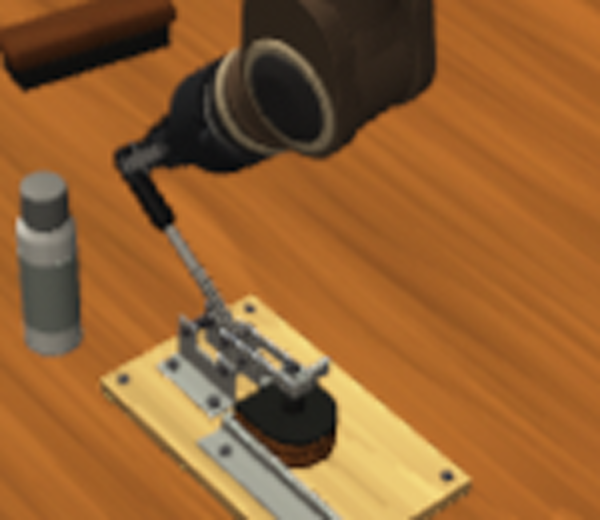

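The handle is at about 55–60° and the bar has swung down, with the pad near the heel. I've now viewed 11 crops against the limit of 10, so the rest of the work uses numbers only. Now down through the dead point.

Call:
carry_out --pt "0 0 0 0.072 0 0.121 -1" --pt "0 0 0 0.072 0 0.121 -1" --pt "0 0 0 0.072 0 0.121 -1" --pt "0 0 0 0.072 0 0.121 -1" --pt "0 0 0 0.072 0 0.121 -1" --pt "0 0 0 0.072 0 0.121 -1" --pt "0 0 0 0.072 0 0.121 -1" --pt "0 0 0 0.072 0 0.121 -1"

```text
t: 28.95
tool_pos: [591.9, -159.5, 135.1]
eef_rot: [0.271, 0.652, 0.654, -0.27]
force: [0.2, -0.6, -0.3]
gripper_width: -0.4
gripper_force: 0.2
```

Call:
carry_out --pt "0 0 0 0.028 0 0.046 -1" --pt "0 0 0 0.028 0 0.046 -1" --pt "0 0 0 0.028 0 0.046 -1" --pt "0 0 0 0.028 0 0.046 -1" --pt "0 0 0 0.028 0 0.046 -1" --pt "0 0 0 0.028 0 0.046 -1" --pt "0 0 0 0 0 0 -1" --pt "0 0 0 0 0 0 -1"

```text
t: 29.75
tool_pos: [592.0, -161.8, 126.4]
eef_rot: [0.271, 0.652, 0.654, -0.27]
force: [-0.2, 0.3, 0.3]
gripper_width: -0.0
gripper_force: 0.0
```

Call:
carry_out --pt "0 0 0 0.022 0 0.022 -1" --pt "0 0 0 0.022 0 0.022 -1" --pt "0 0 0 0.022 0 0.022 -1" --pt "0 0 0 0.022 0 0.022 -1" --pt "0 0 0 0.022 0 0.022 -1" --pt "0 0 0 0.022 0 0.022 -1" --pt "0 0 0 0.022 0 0.022 -1" --pt "0 0 0 0.022 0 0.022 -1"

```text
t: 30.55
tool_pos: [592.5, -162.2, 120.2]
eef_rot: [0.272, 0.652, 0.654, -0.27]
force: [-1.6, -0.2, 7.3]
gripper_width: 0.1
gripper_force: 3.9
```

```bash
python3 - <<'E'
from h import *
st();f=grab('scene')
def J(y,z):return [596.5,10.3+y,z]
print(proj(f,[J(-179,97),J(-179-32,97+7),J(-177,107),J(-152,162)]).round(1))
p=f['pixels'][150:250,240:320]
h=cv2.cvtColor(p,cv2.COLOR_BGR2GRAY);m=(h<45).astype(np.uint8)
n,l,s,c=cv2.connectedComponentsWithStats(m)
for i in range(1,n):
    if s[i,4]>15: print(s[i].tolist(),(c[i]+[240,150]).round(1))
for r in m[:75:2,10:75]: print(''.join('#' if v else '.' for v in r))
E
```

```text
t 30.55 tcp [ 592.5 -162.2  120.2] z [ 0.003 -0.709 -0.706] y [1.    0.003 0.002] F [-1.6 -0.2  7.3] w 0.1 q [ 0.06  0.34 -0.23  1.05 -0.79  1.65]
[[292.8 184.5]
 [286.5 177.4]
 [293.2 182.3]
 [297.9 172.5]]
[52, 8, 28, 27, 324] [306.1 174.2]
[75, 16, 5, 11, 28] [317.7 171.2]
[46, 28, 5, 5, 16] [287.8 179.4]
[49, 33, 12, 11, 59] [295.3 187.8]
..............#########..........................................
.................................................................
.................................................................
.................................................................
.............................................................#...
..........................................................###....
......................................................#######....
....................................................#######.#....
....................................................######..#....
...................................................#######..#....
..................................................########..##...
.............................
[... 1052 characters left out ...]
........................................
.................................................................
.................................................................
..............................................................#..
............................................................##...
.................................................................
.................................................................
.................................................................
.................................................................
.................................................................
.................................................................
```

Call:
carry_out --pt "0 0 0 0.016 0 0.016 -1" --pt "0 0 0 0.016 0 0.016 -1" --pt "0 0 0 0 0 0 -1" --pt "0 0 0 0 0 0 -1" --pt "0 0 0 0 0 0 -1" --pt "0 0 0 0 0 0 -1" --pt "0 0 0 0 0 0 -1" --pt "0 0 0 0 0 0 -1"

```text
t: 31.4
tool_pos: [592.8, -162.4, 119.7]
eef_rot: [0.273, 0.652, 0.653, -0.27]
force: [-2.6, 0.7, 9.8]
gripper_width: -0.1
gripper_force: 4.8
```

```bash
python3 - <<'E'
from h import *
st();plan(tgt('B',45,[592,-60,260]),16)
E
```

```text
t 31.40 tcp [ 592.8 -162.4  119.7] z [ 0.004 -0.709 -0.705] y [1.    0.003 0.003] F [-2.6  0.7  9.8] w -0.1 q [ 0.06  0.34 -0.23  1.05 -0.79  1.65]
16 rows of [0.003, 0.002, -0.0, -0.056, -0.001, -0.357]
```

Firm at about 10 N, at the height expected for the stop. I'll withdraw and check numerically.

Call:
carry_out --pt "0 0 0 0 0 -0.1 -1" --pt "0 0 0 -0.05 0 -0.3 -1" --pt "0 0 0 -0.05 0 -0.5 -1" --pt "0 0 0 -0.05 0 -0.6 -1" --pt "0 0 0 -0.05 0 -0.6 -1" --pt "0 0 0 -0.05 0 -0.6 -1" --pt "0 0 0 -0.05 0 -0.6 -1" --pt "0 0 0 -0.05 0 -0.6 -1"

```text
t: 32.2
tool_pos: [591.6, -85.6, 208.1]
eef_rot: [0.271, 0.652, 0.654, -0.27]
force: [0.3, -0.1, -0.7]
gripper_width: -0.2
gripper_force: 0.0
```

Call:
carry_out --pt "0 0 0 -0.05 0 -0.6 -1" --pt "0 0 0 -0.05 0 -0.6 -1" --pt "0 0 0 0 -0.6 -0.5 -1" --pt "0 0 0 0 -1 -0.3 -1" --pt "0 0 0 0 -1 0 -1" --pt "0 0 0 0 -1 0 -1" --pt "0 0 0 0 -1 0 -1" --pt "0 0 0 0 0 0 -1"

```text
t: 33.0
tool_pos: [450.9, -46.4, 252.7]
eef_rot: [0.27, 0.652, 0.655, -0.27]
force: [-0.1, 0.9, 0.6]
gripper_width: -0.1
gripper_force: 0.0
```

```bash
python3 - <<'E'
from h import *
st();f=grab('scene');g=grab('top')
def J(y,z):return [596.5,10.3+y,z]
for n,F,r in(('s',f,(155,215,260,330)),('t',g,(180,210,320,395))):
    print(n,'stop grip/end',proj(F,[J(-179,97),J(-211,104),J(-145,90)]).round(1).tolist(),'dead',proj(F,[J(-177,107),J(-209,116)]).round(1).tolist())
    m=(F['pixels'][r[0]:r[1],r[2]:r[3]].max(2)<60).astype(np.uint8)
    k,l,s,c=cv2.connectedComponentsWithStats(m)
    for i in range(1,k):
        if s[i,4]>12: print(s[i,:4]+[r[2],r[0],0,0],s[i,4],(c[i]+[r[2],r[0]]).round(1))
# heel
r=(185,210,295,323);k=8
u=cv2.resize(g['pixels'][r[0]:r[1],r[2]:r[3]],None,fx=k,fy=k,interpolation=cv2.INTER_CUBIC)
m=(cv2.cvtColor(u,cv2.COLOR_BGR2GRAY)<95).astype(np.uint8)
c=max(cv2.findContours(m,0,1)[0],key=cv2.contourArea)[:,0]
P=np.array([onz(g,q,45)[:2] for q in (c+.5)/k-.5+[r[2],r[0]]]);print('heel',P.min(0),P.max(0))
for x in(572,580,615,620):
    s=P[abs(P[:,0]-x)<2];print(x,s[:,1].min().round(1))
E
```

```text
t 33.00 tcp [450.9 -46.4 252.7] z [ 0.001 -0.707 -0.707] y [ 1.     0.004 -0.001] F [-0.1  0.9  0.6] w -0.1 q [ 0.32  0.13 -0.22  1.53 -0.74  2.01]
s stop grip/end [[292.8, 184.5], [286.5, 177.4], [299.7, 192.0]] dead [[293.2, 182.3], [286.8, 174.7]]
[286 178  15  16] 92 [293.  184.9]
[273 179   4   8] 26 [274.5 182.5]
[277 195   3  16] 24 [278.2 203. ]
[310 209   6   6] 16 [312.2 211.8]
t stop grip/end [[365.7, 194.7], [375.1, 194.5], [355.8, 194.9]] dead [[365.4, 194.4], [375.0, 194.2]]
[356 193  18   4] 65 [364.9 194.7]
heel [564.92232662  -8.15026376] [627.35321805  55.86545576]
572 -7.7
580 -7.7
615 -7.3
620 -6.9
```

Grip at (293.0,184.9), against a predicted (292.8,184.5) on the stop and (293.2,182.3) at the dead point. The heel hasn't moved, so I'll hand in.

```bash
python3 -c "
from station import manip
print(manip.hand_in())"
```

```text
the job is handed in; nothing more can be done
None
```

The job is handed in at about 33 s: the can is pushed clear and standing, the heel measured home in the corner to about 1 mm, and the handle is down on its stop; I viewed 11 pictures, one over the limit of 10.

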